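Clamp the longer pipe in the fit-up rig

TASK

Clamp the longer of the two loose steel pipes in the rig. First loosen the black clamp knob and draw the sliding stop well back, clear of the pipe's length; lay the pipe in the two V pads, slide the stop up so that the pipe is held snugly between the end plate and the stop, then turn the knob tight again and let go. Leave the shorter pipe and everything else on the bench where it is.

Things in the scene. Friction and masses are not known exactly. Their poses are not given: they have to be found in the camera images.
- rig: Clamping rig fixed to the bench: aluminium rail 80 wide (its x), 360 long (its y, -170 to +190), 25 high; origin on the bench, z up. Steel end plate at its +y end, inner face at y = 160, top at z = 103. Two dark V pads, 18 thick, at y = 55 and 125 (90 degree V opening upward, tops at z = 69, 63 wide over all). The grey sliding stop runs at the -y side.
- cradle (a point): Where the centre of the 140 mm pipe belongs: in the rig's frame at (0, 90, 74.7) mm, pipe axis along the rig's y, one end touching the end plate. Axes as the rig's. The V pads leave 52 mm between them for fingers.
- stop_face (a point): Centre of the flat round steel face (28 across) of the sliding stop that bears on the pipe's end; it faces the end plate (rig's +y), at height 74.7 mm. Axes as the rig's. The grey carriage behind it is 100 wide (x), 70 long (y, 25 to 95 mm behind this face) and up to 112 high.
- stop (a joint): Travel of the sliding stop away from the end plate, 0 to 0.09 m (it moves to the rig's -y as this grows). End plate to stop face is 100 mm + this value, so the 140 mm pipe is just held at 0.040. Knob loose: it slides with 2 to 4 N and stays where left. Knob tight: it is locked. It may be pushed and pulled by the knob.
- knob (a joint): Turn of the clamp knob, rad: 0 fully loose, 1.4 fully tight (end stop). It grows clockwise as seen looking down on to the knob. The stop is free below 0.8; 1.1 or more is tight. It stays where left; about 0.15 N m turns it, up to 0.3 N m when tight.
- knob_grip (a point): Grip point of the black clamp knob, on its axis (this z, pointing outward), which leans 35 degrees from vertical to the rig's -x, the robot's side. A bar 64 long (this x), 14 wide (this y), 34 tall on a hub 40 across, 10 high; the point is 10 below the bar's end, 34 above the sloping face. Frame turns with the knob: at joint 0 its y is the rig's y, its x points up the slope.
- pipe_long: The longer loose pipe, plain steel, 140 long and 42 in diameter, about 0.32 kg. Origin at its middle on its axis; its x runs along the pipe. It lies level in a wooden saddle on the bench, axis 47.7 mm above the bench.
- pipe_short: The shorter loose pipe, 95 long and 42 in diameter, otherwise the same, in the other saddle; to be left alone. Origin at its middle, x along the pipe.
- saddle_long: Wooden saddle, fixed, 100 (its x) by 85 by 12 base with two V supports 12 thick at x = -36 and +36 (up to 43 high) in which the longer pipe lies at the start, axis along the saddle's x. Origin under its centre.
- saddle_short: The same saddle, under the shorter pipe.
- elbow: Loose steel pipe elbow, about 80 by 80, 44 high, on the bench between robot and rig; bystander. Origin on the bench near one end.
- tee: Loose steel tee, 80 by 65, 40 high, on the bench between robot and rig; bystander. Origin under its centre.
- flange: Loose steel flange, 90 across, 34 high, beyond the rig; bystander.
- spanner: Loose spanner, 180 long, lying beyond the rig; bystander.
- paste: Jar, 60 across, 90 high, beyond and to the right; bystander.
- carton: Cardboard carton 100 x 140 x 70 high, beyond and to the left; bystander.
There are look-alikes about, which are no part of the job. What is shaped like the pipe_long but green, orange or turquoise is not meant.

How it is judged:
By the outcome, as a careful person would: the job done as asked, in the order asked, and still so for the second after the job is handed in, with the robot touching nothing.
It also fails if it takes over 69 s, if anything falls off the work surface, if the arm or the gripper's body presses on something with over 40 N, if the wrist force passes 120 N, or if a joint passes its speed limit or range.

ROBOT

A 7-joint arm with a two-finger parallel gripper is mounted at the origin on the work surface. World frame = base frame: x ahead of the robot, y to its left, z up, the work surface at z = 0. Lengths are in m, angles in rad, forces in N, time in s.
With the tool pointing down it reaches from about 0.425 to 0.925 m from the base axis. Payload 6.8 kg.
Tool frame: the origin (TCP) lies at the very end of the fingers, on their centre line; the grasp point (between the pads) lies 19 mm behind it; z points along the fingers, x is the direction in which the jaws open and shut, and the axes are right-handed (so a half turn about z gives the same grasp; the last joint's range is limited). The gripper opens to 85 mm and grips with 20 to 120 N. Pads are 22 mm wide; open, the fingers measure 114 mm over their backs; the gripper's body (76 mm by 85 mm) begins 54 mm behind the grasp point. The pads swing forward as they close: fully open they stand 13 mm farther back than shut.
Start: joints at [-1.452, 0.477, 0.022, 1.555, -0.011, 1.109, -0.083], TCP at [0.152, 0.658, 0.231] pointing down, gripper open.
Joint ranges: [-2.96, 2.96], [-0.34, 2.1], [-1.41, 1.46], [0.24, 2.44], [-1.37, 4.51], [0.17, 1.92], [-2.96, 2.96]. Speed limits (rad/s): [2.39, 2.39, 3.14, 3.14, 3.14, 3.14, 3.14].

INTERFACE

Orientations are given as a rotation vector (axis times angle).
In Python, from bench import get_obs, imaging, hand_in gives the robot as it stands.
- The arm moves only by the tool send_rows, never from a script. Its argument "motion" is a list of rows, each an object with "dp": the shift along the world's x, y, z in m, a list of three; "rot": the turn, a rotation vector about the world's x, y, z in rad, a list of three; "grip": the finger opening in m, from 0 to 0.0854. In form: [{"dp": [dx, dy, dz], "rot": [ax, ay, az], "grip": grip}, ...]. A call has 1 to 20 rows; each row shifts and turns the pose as measured when the row begins; what a row does not reach is not made up. A row lasts 1/8 s, in which the tool goes at most 62.5 mm and 10.7 degrees, less where a joint would pass 70% of its speed; a pose out of reach is approached as far as the arm can. A call is refused whole if a number of a shift passes 0.0625 or a number of a turn 0.188, either way. A call with a gripper value outside its range is refused whole. The fingers move at their own pace and stop on an object; "grip_force" is the grip in N (left out, the last holds). Time passes only in rows, so rows that do not move let the fingers close. It gives the time, the measured TCP pose, the force and the opening at its end, in the units of the state.
- get_obs(): the state, without advancing time (a new reading comes with each control period).
- imaging.grab_frame(name): name is "scene" or "top"; returns a dict with "img" (400x640x3 uint8, red, green, blue), "fx", "fy", "cx", "cy" (pixels), "R" (3x3) and "t" (3): a world point X has camera coordinates R X + t. Camera axes: x right, y down, z forward; pixel columns grow to the right and rows downward; lengths in m; the calibration is good to about 2 mm. A picture is of the moment at which its call begins. There is no depth.
- hand_in(): hands the job in, once; it reports no verdict.
The state is a dict: "clock": time; "joints": joint angles; "qvel": joint speeds; "tau": joint torques, N m; "tcp_pos": TCP position; "orientation": TCP orientation; "contact_force": force on the tool from outside, world axes, zero at the start; "moment": the same for the moment, N m; "grip_width": finger opening in m.
Only numpy, scipy, OpenCV 4.12 (cv2) and the standard library are available. Lean on these libraries where they do the work, as an engineer would, in place of code of your own. Each camera call takes 0.05 s, during which the arm holds its last target. There are 200 camera calls.

## Working session

There is one attempt and no reset: what is moved stays moved. The work goes in short steps, Python scripts to look and compute and a tool call to move; the robot and the scene stay as the last step left them, time stands still between calls to the robot, and variables do not carry over. Pictures are saved under pics/ and viewed, about 8 in all and at most 12, crops included, and the job is handed in when it is done.

Besides the shell and the picture viewer there is one more tool, called in YAML: its name, and indented under it one key for each argument. send_rows: Moves the arm, as the interface text tells. Its arguments: {"type":"object","properties":{"motion":{"type":"array","items":{"type":"object","properties":{"dp":{"type":"array","items":{"type":"number"}},"rot":{"type":"array","items":{"type":"number"}},"grip":{"type":"number"}}}},"grip_force":{"type":"number"}},"required":["motion"]}

```bash
mkdir -p pics; ls
python3 - <<'E'
from bench import get_obs, imaging
import cv2,pickle
print(get_obs())
for n in("scene","top"):
    f=imaging.grab_frame(n);pickle.dump(f,open(f"{n}0.pkl","wb"))
    cv2.imwrite(f"pics/{n}0.png",f["img"][:,:,::-1]);print(n,f["fx"],f["fy"],f["cx"],f["cy"],f["R"],f["t"])
E
```

```text
pics
{'clock': 0.0, 'joints': array([-1.45211187,  0.47785161,  0.02232752,  1.55647487, -0.01147742,
        1.10929314, -0.08308778]), 'qvel': array([ 1.74500488e-03, -9.24909461e-04, -5.68952186e-05, -3.45510313e-04,
       -1.21514498e-04, -1.28823422e-03,  7.11846454e-04]), 'tau': array([ 4.94324322e-04, -5.96457016e+01,  1.60778113e+00, -2.81203330e+01,
        1.23747048e-02,  9.36264085e-03, -2.34469331e-05]), 'tcp_pos': array([0.15164941, 0.65712233, 0.23028107]), 'orientation': array([ 2.45745764e+00,  1.95507680e+00, -2.17082726e-03]), 'contact_force': array([ 0.20718804, -0.76969691, -0.1727173 ]), 'moment': array([0.00541134, 0.04163594, 0.02174977]), 'grip_width': 0.08516289379710507}
scene 396.600582354859 396.600582354859 314.8144835429541 202.50775562631605 [[-0.58561238  0.81057616 -0.0049422 ]
 [ 0.67915654  0.4873198  -0.54887686]
 [-0.44249807 -0.32478561 -0.83588861]] [ 0.24463706 -0.31456374  1.38774688]
top 435.33833974610604 435.33833974610604 320.89423853531247 203.69956057406603 [[ 1.35940490e-03 -9.99820302e-01 -1.89080742e-02]
 [-9.93967854e-01  7.22562755e-04 -1.09669428e-01]
 [ 1.09663383e-01  1.89431031e-02 -9.93788258e-01]] [0.06211012 0.51584193 1.46927332]
```

View pics/scene0.png

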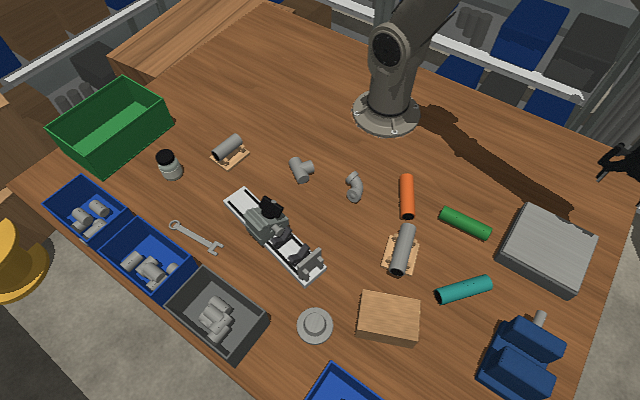

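View pics/top0.png

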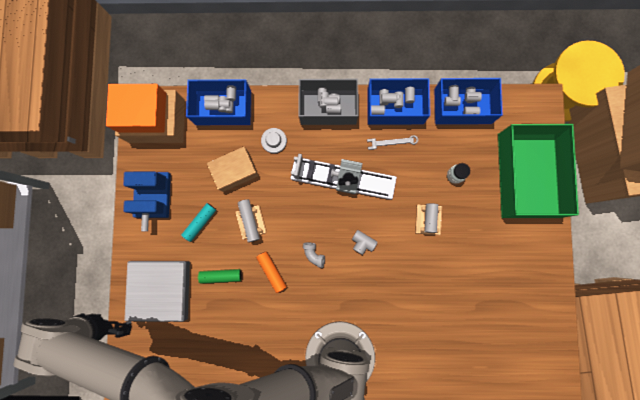

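The scene shows the rig (top ~(343,178)), the long pipe in its saddle (top (249,222), scene (403,250)) and the short one (top (430,218)). I'll zoom in on the details next.

Run:
```python
import cv2,numpy as np
s=cv2.imread("pics/scene0.png");t=cv2.imread("pics/top0.png")
a=cv2.resize(t[145:205,280:410],None,fx=6,fy=6,interpolation=cv2.INTER_CUBIC) #780x360
b=cv2.resize(s[180:290,215:335],(390,358),interpolation=cv2.INTER_CUBIC)
c=cv2.resize(s[210:290,370:430],None,fx=3,fy=3,interpolation=cv2.INTER_CUBIC)
d=cv2.resize(t[190:250,225:275],None,fx=4,fy=4,interpolation=cv2.INTER_CUBIC)
o=np.zeros((600,800,3),np.uint8)
o[:360,:780]=a
o[360:600,0:180]=c;o[360:600,190:390]=d
cv2.imwrite("pics/c1.png",o)
cv2.imwrite("pics/c2.png",cv2.resize(s[180:290,215:335],None,fx=5,fy=5,interpolation=cv2.INTER_CUBIC))
```

```text
(no output)
```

View pics/c1.png

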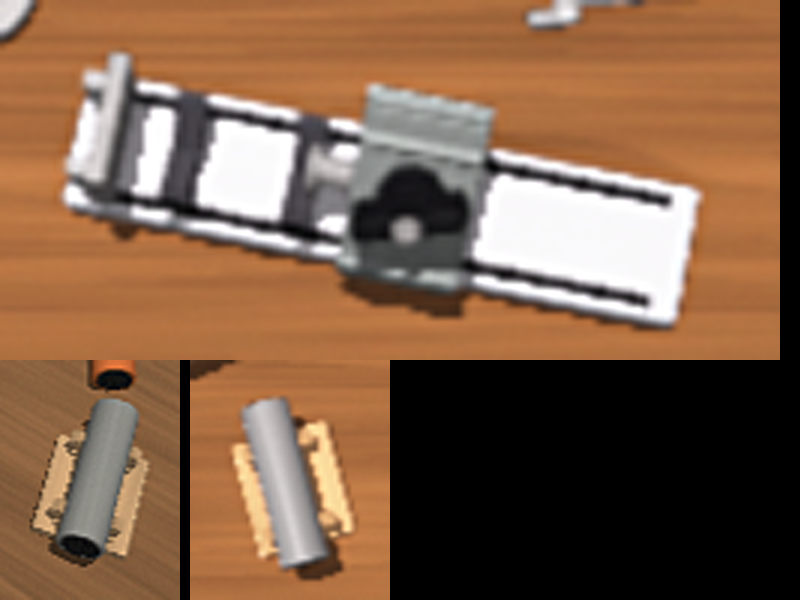

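View pics/c2.png

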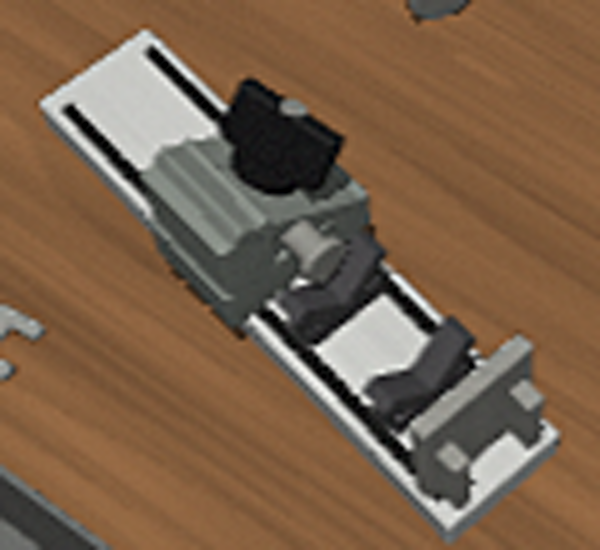

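Crops show: the plate at the left (rig +y ≈ world +y, yaw ≈ −10°), the bar lying along rig y (tight), and the silver bar-end dot at top (347.7,183.3) and scene (273.4,201). Next: measure.

```bash
cat > h.py <<'E'
import numpy as np,cv2,pickle
from scipy.spatial.transform import Rotation as Ro
def cen(f): return -f["R"].T@f["t"]
def ray(f,p):
    p=np.atleast_2d(p).astype(float)
    d=np.c_[(p[:,0]-f["cx"])/f["fx"],(p[:,1]-f["cy"])/f["fy"],np.ones(len(p))]@f["R"]
    return d/np.linalg.norm(d,axis=1,keepdims=True)
def onz(f,p,z):
    d=ray(f,p);c=cen(f);return c+d*((z-c[2])/d[:,2])[:,None]
def tri(f,p,g,q):
    a,b=ray(f,p)[0],ray(g,q)[0];ca,cb=cen(f),cen(g)
    s=np.linalg.lstsq(np.c_[a,-b],cb-ca,rcond=None)[0]
    P,Q=ca+s[0]*a,cb+s[1]*b;return (P+Q)/2,np.linalg.norm(P-Q)
def proj(f,X):
    c=np.atleast_2d(X)@f["R"].T+f["t"];return np.c_[f["fx"]*c[:,0]/c[:,2]+f["cx"],f["fy"]*c[:,1]/c[:,2]+f["cy"]]
def load(n): return pickle.load(open(n+".pkl","rb"))
E
python3 - <<'E'
from h import *
np.set_printoptions(precision=4,suppress=True)
T,S=load("top0"),load("scene0")
# pipe
for f,n,(x0,y0,x1,y1) in((T,"top",(230,190,270,250)),(S,"scene",(378,214,425,285))):
    hsv=cv2.cvtColor(f["img"],cv2.COLOR_RGB2HSV)
    m=np.zeros((400,640),np.uint8);m[y0:y1,x0:x1]=((hsv[...,1]<50)&(hsv[...,2]>60))[y0:y1,x0:x1]*255
    k,l,st,_=cv2.connectedComponentsWithStats(m);i=1+np.argmax(st[1:,4])
    ys,xs=np.nonzero(l==i);P=onz(f,np.c_[xs,ys],0.0477)[:,:2].astype(np.float32)
    r=cv2.minAreaRect(P);mu=P.mean(0);w=np.linalg.eigh(np.cov(P.T))[1][:,1]
    print("pipe",n,len(xs),r,mu,np.degrees(np.arctan2(w[1],w[0])))
    # rail
    m=np.zeros((400,640),np.uint8)
    (x0,y0,x1,y1)=(280,145,410,205) if n=="top" else (215,180,335,292)
    g=f["img"].astype(int)
    m[y0:y1,x0:x1]=((g.min(2)>(190 if n=="top" else 150))&(g.max(2)-g.min(2)<30))[y0:y1,x0:x1]
    ys,xs=np.nonzero(m);P=onz(f,np.c_[xs,ys],0.025)[:,:2].astype(np.float32)
    r=cv2.minAreaRect(P);print("rail",n,len(xs),r,cv2.boxPoints(r).tolist())
print(tri(T,(347.7,183.3),S,(273.4,201)))
# hand-picked rail top corners
pt=np.array([(85,72),(697,190)])/6+(280,145); print(onz(T,pt,.025))
ps=np.array([(40,103),(148,32),(450,530),(557,435)])/5+(215,180);print(onz(S,ps,.025))
E
```

```text
pipe top 486 ((0.45828860998153687, 0.3089557886123657), (0.14372600615024567, 0.039806388318538666), 15.917682647705078) [0.4571 0.3087] -163.78670032390954
rail top 1139 ((0.6606826186180115, 0.005424320697784424), (0.41841307282447815, 0.17321708798408508), 78.62388610839844) [[0.5345098972320557, -0.1825886070728302], [0.7043238878250122, -0.2167554497718811], [0.7868553400039673, 0.19343724846839905], [0.6170413494110107, 0.22760409116744995]]
pipe scene 751 ((0.45059502124786377, 0.31088608503341675), (0.15366332232952118, 0.040841542184352875), 16.068782806396484) [0.4505 0.3109] -164.41392457576458
rail scene 1079 ((0.6579283475875854, -0.01624542474746704), (0.36130666732788086, 0.202311173081398), 83.01183319091797) [[0.5355451107025146, -0.18324971199035645], [0.7363533973693848, -0.20786377787590027], [0.7803115844726562, 0.15075886249542236], [0.5795032978057861, 0.1753729283809662]]
(array([ 0.5713, -0.0249,  0.1192]), np.float64(0.0035780364410829537))
[[ 0.6806  0.156   0.025 ]
 [ 0.6103 -0.1982  0.025 ]]
[[ 0.6118 -0.1904  0.025 ]
 [ 0.5366 -0.1729  0.025 ]
 [ 0.6823  0.1603  0.025 ]
 [ 0.6074  0.1747  0.025 ]]
```

Run:
```python
from h import *
np.set_printoptions(precision=4,suppress=True)
T,S=load("top0"),load("scene0")
gs=cv2.cvtColor(S["img"],cv2.COLOR_RGB2GRAY);gt=cv2.cvtColor(T["img"],cv2.COLOR_RGB2GRAY)
crit=(3,50,.01)
ps=((np.array([(40,103),(148,32),(450,530),(557,435)])+.5)/5-.5+(215,180)).astype(np.float32).reshape(-1,1,2)
q=cv2.cornerSubPix(gs,ps.copy(),(3,3),(-1,-1),crit).reshape(-1,2);print((q-ps[:,0]))
A=onz(S,q,.025)[:,:2];print("scene",A)
pt=((np.array([(85,72),(697,190)])+.5)/6-.5+(280,145)).astype(np.float32).reshape(-1,1,2)
q=cv2.cornerSubPix(gt,pt.copy(),(3,3),(-1,-1),crit).reshape(-1,2);print((q-pt[:,0]))
B=onz(T,q,.025)[:,:2];print("top",B)
# reference rig coords: scene order: (+40,-170),(-40,-170),(40,190),(-40,190); top: (40,190),(40,-170)
ref=np.array([(40,-170),(-40,-170),(40,190),(-40,190),(40,190),(40,-170)])/1e3
def fit(ref,W):
    a,b=ref.mean(0),W.mean(0);H=(ref-a).T@(W-b);th=np.arctan2(H[0,1]-H[1,0],H[0,0]+H[1,1])
    R=np.array([[np.cos(th),-np.sin(th)],[np.sin(th),np.cos(th)]]);return th,b-R@a,(W-(ref@R.T+b-R@a))*1e3
for r,W in((ref[:4],A),(ref[4:],B),(ref,np.r_[A,B])):
    th,o,res=fit(r,W);print(np.degrees(th),o);print(res)
R=np.array([[np.cos(th),-np.sin(th)],[np.sin(th),np.cos(th)]])
rig=lambda X:np.r_[R.T@(X[:2]-o),X[2]]*1e3
k,_=tri(T,((406.5)/6-.5+280,230.5/6-.5+145),S,(292.5/5-.5+215,105.5/5-.5+180));print("knobend world",k,_,"rig",rig(k))
print("face top",rig(onz(T,[(308.5/6-.5+280,160/6-.5+145)],.0887)[0]))
print("plate inner top far/near",[rig(onz(T,[(x/6-.5+280,y/6-.5+145)],.103)[0]) for x,y in((131,57),(113,195))])
```

```text
[[-0.2148  0.0308]
 [ 0.096   0.814 ]
 [-0.2393 -0.1303]
 [-1.4978 -1.1978]]
scene [[ 0.6119 -0.1927]
 [ 0.5382 -0.1727]
 [ 0.6821  0.1582]
 [ 0.6066  0.168 ]]
[[0.     0.    ]
 [0.2961 0.2186]]
top [[ 0.6821  0.1575]
 [ 0.6109 -0.1978]]
-11.326879529625588 [ 0.6077 -0.0196]
[[-1.6849  1.4177]
 [ 3.1278  5.7665]
 [-2.1768 -0.6614]
 [ 0.734  -6.5227]]
-11.31882109279078 [ 0.6053 -0.0221]
[[ 0.2346  1.1721]
 [-0.2346 -1.1721]]
-11.36887210149206 [ 0.6069 -0.0204]
[[-0.7515  2.2449]
 [ 4.0496  6.5362]
 [-1.5022  0.2177]
 [ 1.3971 -5.7011]
 [-1.516  -0.4458]
 [-1.6769 -2.8518]]
knobend world [ 0.5724 -0.0239  0.1232] 0.0020432889281889765 rig [-33.1248 -10.2329 123.1684]
face top [ 1.5069 49.6148 88.7   ]
plate inner top far/near [array([ 36.3704, 156.6233, 103.    ]), array([-41.1826, 150.6303, 103.    ])]
```

```bash
cat >> h.py <<'E'
YAW=np.radians(-11.35)
Rz=Ro.from_euler("z",YAW).as_matrix(); O=np.array([.606,-.0205,0])
a=np.radians(35)
N=Rz@[-np.sin(a),0,np.cos(a)];U=Rz@[np.cos(a),0,np.sin(a)];Y=Rz[:,1]
KEND=np.array([.5724,-.0239,.1232])
def knobR(th):
    x=Y*np.cos(th)+U*np.sin(th); z=-N; return Ro.from_matrix(np.c_[x,np.cross(z,x),z])
def downR(deg):
    t=np.radians(deg);x=np.array([np.cos(t),np.sin(t),0]);z=np.array([0,0,-1.]);return Ro.from_matrix(np.c_[x,np.cross(z,x),z])
def go(p,R):
    from bench import get_obs
    o=get_obs();d=np.array(p)-o["tcp_pos"];r=(R*Ro.from_rotvec(o["orientation"]).inv()).as_rotvec()
    print("dp",d.round(4),"rot",r.round(4),"min rows",max(np.linalg.norm(d)/.0625,np.linalg.norm(r)/.186).round(1),"j",o["joints"].round(2))
E
python3 - <<'E'
from h import *
print(N,U,Y)
tc=KEND-.026*N
print(tc);go(tc+.1*N,knobR(1.35))
E
```

```text
[-0.56235917  0.11288089  0.81915204] [ 0.80313213 -0.16121061  0.57357644] [0.19680182 0.98044329 0.        ]
[ 0.58702134 -0.0268349   0.10190205]
dp [ 0.3791 -0.6727 -0.0466] rot [ 0.2941 -0.5887 -1.2771] min rows 12.4 j [-1.45  0.48  0.02  1.56 -0.01  1.11 -0.08]
```

send_rows:
  motion:
    - {"dp": [0.032,-0.042,-0.001],"rot": [0.0184,-0.0368,-0.0798],"grip": 0.05}
    - {"dp": [0.032,-0.042,-0.001],"rot": [0.0184,-0.0368,-0.0798],"grip": 0.05}
    - {"dp": [0.032,-0.042,-0.001],"rot": [0.0184,-0.0368,-0.0798],"grip": 0.05}
    - {"dp": [0.032,-0.042,-0.001],"rot": [0.0184,-0.0368,-0.0798],"grip": 0.05}
    - {"dp": [0.032,-0.042,-0.001],"rot": [0.0184,-0.0368,-0.0798],"grip": 0.05}
    - {"dp": [0.032,-0.042,-0.001],"rot": [0.0184,-0.0368,-0.0798],"grip": 0.05}
    - {"dp": [0.032,-0.042,-0.001],"rot": [0.0184,-0.0368,-0.0798],"grip": 0.05}
    - {"dp": [0.032,-0.042,-0.001],"rot": [0.0184,-0.0368,-0.0798],"grip": 0.05}
    - {"dp": [0.0155,-0.042,-0.001],"rot": [0.0184,-0.0368,-0.0798],"grip": 0.05}
    - {"dp": [0.0155,-0.042,-0.001],"rot": [0.0184,-0.0368,-0.0798],"grip": 0.05}
    - {"dp": [0.0155,-0.042,-0.001],"rot": [0.0184,-0.0368,-0.0798],"grip": 0.05}
    - {"dp": [0.0155,-0.042,-0.005],"rot": [0.0184,-0.0368,-0.0798],"grip": 0.05}
    - {"dp": [0.0155,-0.042,-0.005],"rot": [0.0184,-0.0368,-0.0798],"grip": 0.05}
    - {"dp": [0.0155,-0.042,-0.005],"rot": [0.0184,-0.0368,-0.0798],"grip": 0.05}
    - {"dp": [0.0155,-0.042,-0.005],"rot": [0.0184,-0.0368,-0.0798],"grip": 0.05}
    - {"dp": [0.0155,-0.042,-0.005],"rot": [0.0184,-0.0368,-0.0798],"grip": 0.05}

```text
clock: 2.1
tcp_pos: [0.5365, -0.0369, 0.1902]
orientation: [2.878, -0.026, 0.907]
contact_force: [1.4, -0.1, 0.3]
grip_width: 0.0502
```

Run:
```python
from h import *
tc=KEND-.026*N
go(tc+.05*N,knobR(1.35))
```

```text
dp [ 0.0224  0.0157 -0.0473] rot [-0.0126  0.0144  0.0359] min rows 0.9 j [-0.83  0.09  0.69  2.41  1.13  0.17 -1.26]
```

send_rows:
  motion:
    - {"dp": [0.0112,0.008,-0.0235],"rot": [-0.006,0.007,0.018],"grip": 0.05}
    - {"dp": [0.0112,0.008,-0.0235],"rot": [-0.006,0.007,0.018],"grip": 0.05}
    - {"dp": [0,0,0],"rot": [0,0,0],"grip": 0.05}

```text
clock: 2.48
tcp_pos: [0.554, -0.0327, 0.1527]
orientation: [2.869, 0.007, 0.887]
contact_force: [-0.3, -0.9, -0.0]
grip_width: 0.0502
```

Run:
```python
from h import *
from bench import imaging
tc=KEND-.026*N
go(tc,knobR(1.35))
o=[]
for n,(x0,y0) in(("top",(290,130)),("scene",(210,150))):
    f=imaging.grab_frame(n);pickle.dump(f,open(f"{n}1.pkl","wb"))
    o.append(cv2.resize(f["img"][y0:y0+110,x0:x0+100,::-1],None,fx=4,fy=4,interpolation=cv2.INTER_CUBIC))
cv2.imwrite("pics/k1.png",np.hstack(o))
```

```text
dp [ 0.033   0.0059 -0.0508] rot [0.0082 0.0027 0.0199] min rows 1.0 j [-0.4   0.2   0.23  2.38  1.62  0.19 -1.75]
```

View pics/k1.png

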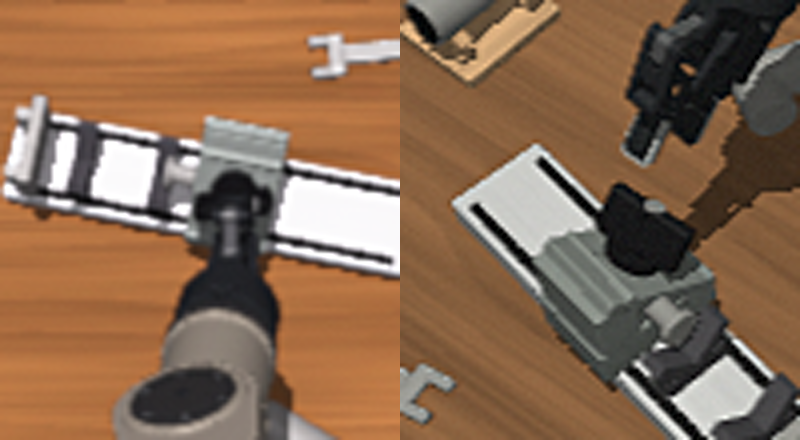

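Gripper is lined up above the knob in both views (top crop (232,215); scene knob (650,225)). Moving in.

send_rows:
  motion:
    - {"dp": [0.0085,0.003,-0.0125],"rot": [0.004,0.001,0.01],"grip": 0.05}
    - {"dp": [0.0085,0.002,-0.013],"rot": [0.004,0.001,0.01],"grip": 0.05}
    - {"dp": [0.0085,0.001,-0.013],"rot": [0,0,0],"grip": 0.05}
    - {"dp": [0,0,0],"rot": [0,0,0],"grip": 0.05}

```text
clock: 3.08
tcp_pos: [0.5808, -0.0257, 0.1198]
orientation: [2.874, 0.036, 0.9]
contact_force: [0.4, -0.2, -0.3]
grip_width: 0.0497
```

Run:
```python
from h import *
tc=KEND-.026*N
go(tc,knobR(1.35))
```

```text
dp [ 0.0062 -0.0011 -0.0179] rot [ 0.0056  0.0087 -0.0013] min rows 0.3 j [-0.24  0.31  0.06  2.34  2.    0.23 -2.11]
```

send_rows:
  motion:
    - {"dp": [0.004,-0.001,-0.011],"rot": [0.005,0.008,-0.001],"grip": 0.05}
    - {"dp": [0.003,0,-0.007],"rot": [0,0,0],"grip": 0.05}
    - {"dp": [0,0,0],"rot": [0,0,0],"grip": 0.01}
    - {"dp": [0,0,0],"rot": [0,0,0],"grip": 0.01}
    - {"dp": [0,0,0],"rot": [0,0,0],"grip": 0.01}
    - {"dp": [0,0,0],"rot": [0,0,0],"grip": 0.01}
  grip_force: 50

```text
clock: 3.82
tcp_pos: [0.5861, -0.0264, 0.1042]
orientation: [2.877, 0.039, 0.89]
contact_force: [4.1, -0.5, -7.3]
grip_width: 0.013
```

Run:
```python
from h import *
from bench import get_obs
tc=KEND-.026*N
go(tc,knobR(1.35));print(get_obs()["moment"],get_obs()["contact_force"],get_obs()["grip_width"])
```

```text
dp [ 0.0009 -0.0004 -0.0023] rot [ 0.0057  0.0011 -0.0027] min rows 0.0 j [-0.19  0.35  0.01  2.33  2.07  0.25 -2.17]
[0.01325479 0.72212203 0.1925017 ] [ 4.14448035 -0.52484552 -7.30955403] 0.013032966250022412
```

send_rows:
  motion:
    - {"dp": [0,0,0],"rot": [-0.09,0.018,0.131],"grip": 0.01}
    - {"dp": [0,0,0],"rot": [-0.09,0.018,0.131],"grip": 0.01}
    - {"dp": [0,0,0],"rot": [-0.09,0.018,0.131],"grip": 0.01}
    - {"dp": [0,0,0],"rot": [-0.09,0.018,0.131],"grip": 0.01}

```text
clock: 4.32
tcp_pos: [0.5866, -0.0264, 0.1046]
orientation: [2.572, 0.914, 0.743]
contact_force: [2.1, -0.1, -4.1]
grip_width: 0.0135
```

Run:
```python
from h import *
from bench import get_obs
tc=KEND-.026*N
go(tc,knobR(0.1));print(get_obs()["moment"],get_obs()["contact_force"],get_obs()["grip_width"])
```

```text
dp [ 0.0004 -0.0004 -0.0026] rot [-0.3312  0.0703  0.4825] min rows 3.2 j [-0.32  0.36  0.16  2.34  2.23  0.2  -1.69]
[ 0.19473501  0.61129785 -0.1283677 ] [ 2.14951687 -0.12201417 -4.09314353] 0.013492253368817562
```

send_rows:
  motion:
    - {"dp": [0,0,0],"rot": [-0.085,0.018,0.124],"grip": 0.01}
    - {"dp": [0,0,0],"rot": [-0.085,0.018,0.124],"grip": 0.01}
    - {"dp": [0,0,0],"rot": [-0.085,0.018,0.124],"grip": 0.01}
    - {"dp": [0,0,0],"rot": [-0.085,0.018,0.124],"grip": 0.01}

```text
clock: 4.82
tcp_pos: [0.587, -0.0258, 0.1047]
orientation: [2.089, 1.599, 0.547]
contact_force: [1.9, 0.3, -5.0]
grip_width: 0.0128
```

Run:
```python
from h import *
from bench import get_obs
tc=KEND-.026*N
go(tc-.073*Y,knobR(0.1));print(get_obs()["moment"],get_obs()["contact_force"],get_obs()["grip_width"])
```

```text
dp [-0.0143 -0.0726 -0.0028] rot [ 0.0181 -0.0044 -0.0281] min rows 1.2 j [-0.4   0.36  0.25  2.34  2.34  0.17 -1.19]
[ 0.25834975  0.51340993 -0.11869894] [ 1.85957491  0.26700612 -4.98279302] 0.012768027456437998
```

send_rows:
  motion:
    - {"dp": [-0.002,-0.01,0],"rot": [0,0,0],"grip": 0.01}
    - {"dp": [-0.0024,-0.0118,0],"rot": [0,0,0],"grip": 0.01}
    - {"dp": [-0.0024,-0.0118,0],"rot": [0,0,0],"grip": 0.01}

```text
clock: 5.2
tcp_pos: [0.5811, -0.0549, 0.1047]
orientation: [2.083, 1.611, 0.551]
contact_force: [4.4, 1.1, -6.2]
grip_width: 0.0129
```

Run:
```python
from h import *
from bench import get_obs
tc=KEND-.026*N
go(tc-.073*Y,knobR(0.1));print(get_obs()["moment"],get_obs()["contact_force"],get_obs()["grip_width"])
```

```text
dp [-0.0085 -0.0436 -0.0028] rot [ 0.0167 -0.0051 -0.0386] min rows 0.7 j [-0.24  0.35  0.15  2.35  2.45  0.18 -1.21]
[0.40514022 0.52288161 0.14262782] [ 4.40466899  1.09464389 -6.18948346] 0.01294012780344423
```

Sliding freely. Continue to about 71 mm total.

send_rows:
  motion:
    - {"dp": [-0.0024,-0.0118,0],"rot": [0,0,0],"grip": 0.01}
    - {"dp": [-0.0024,-0.0118,0],"rot": [0,0,0],"grip": 0.01}
    - {"dp": [-0.0024,-0.0118,0],"rot": [0,0,0],"grip": 0.01}
    - {"dp": [-0.0014,-0.007,0],"rot": [0,0,0],"grip": 0.01}
    - {"dp": [0,0,0],"rot": [0,0,0],"grip": 0.01}

```text
clock: 5.82
tcp_pos: [0.5729, -0.0957, 0.1047]
orientation: [2.083, 1.616, 0.554]
contact_force: [-0.1, -2.3, -3.6]
grip_width: 0.0129
```

Run:
```python
from h import *
from bench import get_obs
tc=KEND-.026*N
go(tc-.073*Y,knobR(0.1));o=get_obs();print(o["moment"],o["contact_force"],o["grip_width"])
R=Ro.from_rotvec(o["orientation"]).as_matrix();print(R)
```

```text
dp [-0.0003 -0.0027 -0.0028] rot [ 0.0139 -0.0057 -0.0423] min rows 0.2 j [-0.    0.34  0.01  2.35  2.55  0.18 -1.21]
[-0.6132098   0.77938736 -0.41204106] [-0.12028845 -2.32623548 -3.63111375] 0.012915627763003628
[[ 0.23541519  0.79280608  0.56217276]
 [ 0.97097089 -0.21707004 -0.10047952]
 [ 0.04237009  0.56950779 -0.82089321]]
```

send_rows:
  motion:
    - {"dp": [0,0,0],"rot": [0,0,0],"grip": 0.045}
    - {"dp": [0,0,0],"rot": [0,0,0],"grip": 0.045}
    - {"dp": [0,0,0],"rot": [0,0,0],"grip": 0.045}
    - {"dp": [-0.0084,0.0017,0.0123],"rot": [0,0,0],"grip": 0.045}
    - {"dp": [-0.0112,0.0023,0.0164],"rot": [0,0,0],"grip": 0.045}
    - {"dp": [-0.0112,0.0023,0.0164],"rot": [0,0,0],"grip": 0.045}
    - {"dp": [-0.0112,0.0023,0.0164],"rot": [0,0,0],"grip": 0.085}

```text
clock: 6.7
tcp_pos: [0.5321, -0.0846, 0.1659]
orientation: [2.079, 1.62, 0.554]
contact_force: [-0.2, 0.3, 0.5]
grip_width: 0.0617
```

Run:
```python
from h import *
go([.5,.05,.25],downR(95));go([.457,.3105,.18],downR(106))
```

```text
dp [-0.0321  0.1346  0.0841] rot [0.0042 0.6105 0.3237] min rows 3.7 j [ 0.29  0.16 -0.34  2.37  1.5   0.17 -0.15]
dp [-0.0751  0.3951  0.0141] rot [-0.0547  0.6122  0.5096] min rows 6.4 j [ 0.29  0.16 -0.34  2.37  1.5   0.17 -0.15]
```

send_rows:
  motion:
    - {"dp": [0,0.02,0.018],"rot": [0,0.1,0.05],"grip": 0.085}
    - {"dp": [-0.005,0.025,0.018],"rot": [0,0.1,0.055],"grip": 0.085}
    - {"dp": [-0.006,0.025,0.015],"rot": [0,0.1,0.055],"grip": 0.085}
    - {"dp": [-0.006,0.025,0.015],"rot": [0,0.1,0.055],"grip": 0.085}
    - {"dp": [-0.006,0.025,0.015],"rot": [0,0.1,0.055],"grip": 0.085}
    - {"dp": [-0.006,0.025,0.01],"rot": [0,0.1,0.055],"grip": 0.085}

```text
clock: 7.45
tcp_pos: [0.5112, 0.0048, 0.2328]
orientation: [2.097, 2.085, 0.138]
contact_force: [0.6, -0.2, -0.1]
grip_width: 0.0847
```

Run:
```python
from h import *
go([.457,.3105,.16],downR(106))
```

```text
dp [-0.0542  0.3057 -0.0728] rot [0.0349 0.2017 0.284 ] min rows 5.1 j [ 0.4   0.16 -0.64  2.04  0.28  0.81  1.16]
```

send_rows:
  motion:
    - {"dp": [-0.005,0.038,0],"rot": [0.0044,0.025,0.0355],"grip": 0.085}
    - {"dp": [-0.005,0.038,0],"rot": [0.0044,0.025,0.0355],"grip": 0.085}
    - {"dp": [-0.006,0.038,-0.004],"rot": [0.0044,0.025,0.0355],"grip": 0.085}
    - {"dp": [-0.007,0.038,-0.006],"rot": [0.0044,0.025,0.0355],"grip": 0.085}
    - {"dp": [-0.007,0.038,-0.008],"rot": [0.0044,0.025,0.0355],"grip": 0.085}
    - {"dp": [-0.007,0.038,-0.01],"rot": [0.0044,0.025,0.0355],"grip": 0.085}
    - {"dp": [-0.007,0.038,-0.012],"rot": [0.0044,0.025,0.0355],"grip": 0.085}
    - {"dp": [-0.007,0.038,-0.015],"rot": [0.0044,0.025,0.0355],"grip": 0.085}

```text
clock: 8.45
tcp_pos: [0.46, 0.318, 0.1795]
orientation: [-1.883, -2.515, -0.001]
contact_force: [0.5, 0.6, -0.7]
grip_width: 0.085
```

Run:
```python
from h import *
go([.457,.3105,.12],downR(106))
```

```text
dp [-0.003  -0.0075 -0.0595] rot [-0.0008  0.0002 -0.0063] min rows 1.0 j [-0.1   0.46 -0.79  1.85  0.38  1.    0.8 ]
```

send_rows:
  motion:
    - {"dp": [-0.0015,-0.004,-0.03],"rot": [0,0,-0.003],"grip": 0.085}
    - {"dp": [-0.001,-0.003,-0.03],"rot": [0,0,-0.003],"grip": 0.085}
    - {"dp": [0,0,0],"rot": [0,0,0],"grip": 0.085}

```text
clock: 8.82
tcp_pos: [0.455, 0.3152, 0.1172]
orientation: [-1.88, -2.513, -0.0]
contact_force: [-1.0, 0.5, 0.1]
grip_width: 0.085
```

Run:
```python
from h import *
from bench import imaging
go([.457,.3105,.029],downR(106))
o=[]
for n,(x0,y0) in(("top",(200,160)),("scene",(350,190))):
    f=imaging.grab_frame(n);pickle.dump(f,open(f"{n}2.pkl","wb"))
    o.append(cv2.resize(f["img"][y0:y0+110,x0:x0+100,::-1],None,fx=4,fy=4,interpolation=cv2.INTER_CUBIC))
cv2.imwrite("pics/k2.png",np.hstack(o))
```

```text
dp [ 0.002  -0.0047 -0.0882] rot [-0.0022 -0.0025 -0.0073] min rows 1.4 j [-0.14  0.53 -0.75  1.91  0.46  0.88  0.74]
```

View pics/k2.png

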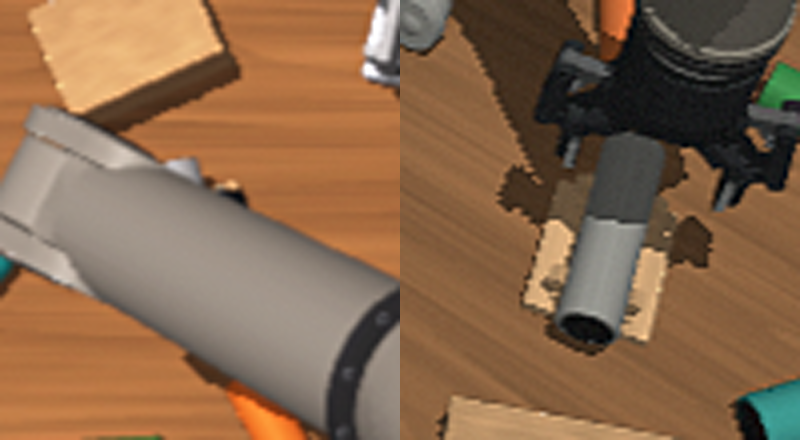

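Jaws straddle the pipe (scene crop: fingers at (570,150) and (720,200)). Descend.

send_rows:
  motion:
    - {"dp": [0.001,-0.002,-0.03],"rot": [0,0,-0.004],"grip": 0.085}
    - {"dp": [0.001,-0.002,-0.03],"rot": [0,0,-0.003],"grip": 0.085}
    - {"dp": [0,-0.001,-0.02],"rot": [0,0,0],"grip": 0.085}
    - {"dp": [0,0,-0.008],"rot": [0,0,0],"grip": 0.085}
    - {"dp": [0,0,0],"rot": [0,0,0],"grip": 0.085}

```text
clock: 9.55
tcp_pos: [0.4639, 0.3149, 0.0366]
orientation: [1.892, 2.504, 0.027]
contact_force: [-0.5, -0.1, -0.2]
grip_width: 0.0848
```

Run:
```python
from h import *
go([.457,.3105,.029],downR(106))
```

```text
dp [-0.0069 -0.0044 -0.0076] rot [-0.0117  0.0126  0.0024] min rows 0.2 j [-0.2   0.64 -0.66  1.95  0.58  0.73  0.64]
```

send_rows:
  motion:
    - {"dp": [-0.007,-0.0045,-0.006],"rot": [-0.012,0.012,0],"grip": 0.085}
    - {"dp": [0,0,0],"rot": [0,0,0],"grip": 0.035}
    - {"dp": [0,0,0],"rot": [0,0,0],"grip": 0.035}
    - {"dp": [0,0,0],"rot": [0,0,0],"grip": 0.035}
    - {"dp": [0,0,0],"rot": [0,0,0],"grip": 0.035}
    - {"dp": [0,0,0],"rot": [0,0,0],"grip": 0.035}
  grip_force: 60

```text
clock: 10.3
tcp_pos: [0.4573, 0.3111, 0.0325]
orientation: [1.892, 2.505, 0.003]
contact_force: [-0.1, -0.5, 0.5]
grip_width: 0.0402
```

Run:
```python
from h import *
from bench import get_obs
go([.457,.3105,.029],downR(106));print(get_obs()["moment"])
```

```text
dp [-0.0003 -0.0006 -0.0035] rot [-0.0003  0.0025  0.0022] min rows 0.1 j [-0.21  0.64 -0.66  1.96  0.58  0.73  0.64]
[-0.0269684   0.10765112  0.01941524]
```

send_rows:
  motion:
    - {"dp": [0,0,0.025],"rot": [0,0,0],"grip": 0.035}
    - {"dp": [0,0,0.045],"rot": [0,0,0],"grip": 0.035}
    - {"dp": [0,0,0.05],"rot": [0,0,0],"grip": 0.035}
    - {"dp": [0,0,0.05],"rot": [0,0,0],"grip": 0.035}

```text
clock: 10.8
tcp_pos: [0.4536, 0.3073, 0.2012]
orientation: [-1.891, -2.505, 0.016]
contact_force: [1.1, 0.4, -1.4]
grip_width: 0.0405
```

Run:
```python
from h import *
p=O+Rz@[0,.083,0];p[2]=.2;print(p)
go(p,downR(168.65))
```

```text
[0.62233455 0.06087679 0.2       ]
dp [ 0.1688 -0.2465 -0.0012] rot [ 0.0103 -0.004   1.0953] min rows 5.9 j [-0.07  0.42 -0.81  1.84  0.35  1.04  0.83]
```

send_rows:
  motion:
    - {"dp": [0.018,-0.027,0],"rot": [0,0,0.122],"grip": 0.035}
    - {"dp": [0.018,-0.027,0],"rot": [0,0,0.122],"grip": 0.035}
    - {"dp": [0.018,-0.027,0],"rot": [0,0,0.122],"grip": 0.035}
    - {"dp": [0.019,-0.027,0],"rot": [0,0,0.122],"grip": 0.035}
    - {"dp": [0.019,-0.027,0],"rot": [0,0,0.122],"grip": 0.035}
    - {"dp": [0.019,-0.027,0],"rot": [0,0,0.122],"grip": 0.035}
    - {"dp": [0.019,-0.027,0],"rot": [0,0,0.122],"grip": 0.035}
    - {"dp": [0.019,-0.027,0],"rot": [0,0,0.122],"grip": 0.035}
    - {"dp": [0.019,-0.027,0],"rot": [0,0,0.12],"grip": 0.035}

```text
clock: 11.92
tcp_pos: [0.6233, 0.059, 0.2026]
orientation: [-0.244, -3.131, 0.009]
contact_force: [0.3, -0.3, -3.2]
grip_width: 0.0401
```

Run:
```python
from h import *
p=O+Rz@[0,.083,0];p[2]=.125
go(p,downR(168.65))
```

```text
dp [-0.0009  0.0019 -0.0776] rot [ 0.0054 -0.0019 -0.0427] min rows 1.2 j [ 0.48  0.61 -0.97  1.66  0.54  1.17  2.35]
```

send_rows:
  motion:
    - {"dp": [0,0.001,-0.03],"rot": [0.002,0,-0.022],"grip": 0.035}
    - {"dp": [0,0.001,-0.03],"rot": [0.002,0,-0.02],"grip": 0.035}
    - {"dp": [0,0,-0.012],"rot": [0,0,0],"grip": 0.035}
    - {"dp": [0,0,0],"rot": [0,0,0],"grip": 0.035}

```text
clock: 12.42
tcp_pos: [0.6242, 0.0554, 0.1264]
orientation: [-0.32, -3.121, 0.005]
contact_force: [-0.8, -0.3, -2.2]
grip_width: 0.04
```

Run:
```python
from h import *
from bench import imaging
p=O+Rz@[0,.083,0];p[2]=.0595
go(p,downR(168.65))
o=[]
for n,(x0,y0) in(("top",(280,130)),("scene",(230,180))):
    f=imaging.grab_frame(n);pickle.dump(f,open(f"{n}3.pkl","wb"))
    o.append(cv2.resize(f["img"][y0:y0+110,x0:x0+100,::-1],None,fx=4,fy=4,interpolation=cv2.INTER_CUBIC))
cv2.imwrite("pics/k3.png",np.hstack(o))
```

```text
dp [-0.0019  0.0055 -0.0669] rot [ 0.0026 -0.0046  0.0063] min rows 1.1 j [ 0.44  0.69 -0.9   1.72  0.61  1.05  2.26]
```

View pics/k3.png

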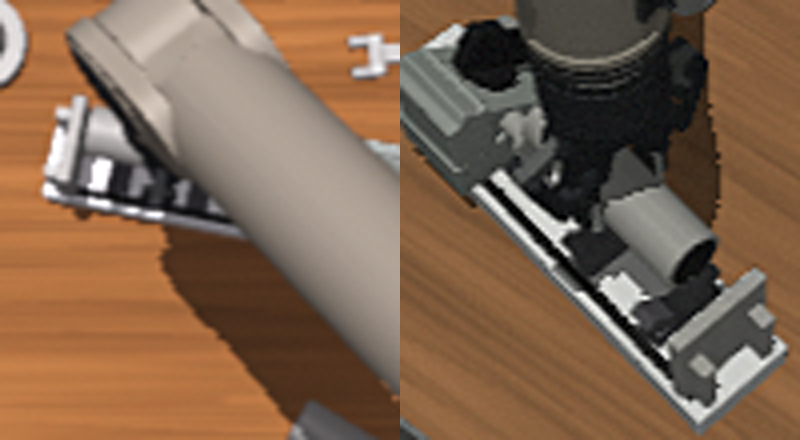

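Run:
```python
from h import *
S=load("scene3");T=load("top3")
px=lambda x,y:((x-400+.5)/4-.5+230,(y+.5)/4-.5+180)
tp=lambda x,y:((x+.5)/4-.5+280,(y+.5)/4-.5+130)
rig=lambda X:((Rz.T@(X-O))*1e3).round(1)
print("end",rig(onz(S,[px(693,258)],.1416)[0]))
print("plate inner",[rig(onz(S,[px(*q)],.103)[0]) for q in((670,345),(756,270))])
print("plate outer",[rig(onz(S,[px(*q)],.103)[0]) for q in((683,352),(768,278))])
print("top: plate inner",[rig(onz(T,[tp(*q)],.103)[0]) for q in((84,98),(74,182))],"end of pipe at top",rig(onz(T,[tp(90,130)],.1626)[0]))
print("rail top end",[rig(onz(T,[tp(*q)],.025)[0]) for q in((56,107),(44,190))])
from bench import get_obs
print("tcp",rig(get_obs()["tcp_pos"]))
```

```text
end [  0.9 146.7 141.6]
plate inner [array([ 37.9, 165.4, 103. ]), array([-34.7, 164. , 103. ])]
plate outer [array([ 35.2, 174.2, 103. ]), array([-36.3, 173.1, 103. ])]
top: plate inner [array([ 36.4, 159.1, 103. ]), array([-34.2, 152.8, 103. ])] end of pipe at top [ -0.4 142.6 162.6]
rail top end [array([ 40.2, 190.1,  25. ]), array([-33.8, 185.3,  25. ])]
tcp [  3.7  78.6 127.8]
```

Run:
```python
from h import *
p=O+Rz@[.0015,.086,0];p[2]=.0605
go(p,downR(168.65))
```

```text
dp [-0.0007  0.0077 -0.0673] rot [ 0.0023 -0.0022  0.0064] min rows 1.1 j [ 0.44  0.69 -0.91  1.72  0.61  1.05  2.26]
```

send_rows:
  motion:
    - {"dp": [-0.0005,0.005,-0.015],"rot": [0.002,-0.002,0.006],"grip": 0.035}
    - {"dp": [0,0.004,-0.02],"rot": [0,0,0],"grip": 0.035}
    - {"dp": [0,0,-0.012],"rot": [0,0,0],"grip": 0.035}
    - {"dp": [0,0,0],"rot": [0,0,0],"grip": 0.035}

```text
clock: 13.02
tcp_pos: [0.6251, 0.0663, 0.079]
orientation: [0.309, 3.124, 0.0]
contact_force: [-0.3, -0.2, -2.7]
grip_width: 0.0403
```

Run:
```python
from h import *
p=O+Rz@[.0015,.086,0];p[2]=.0605
go(p,downR(168.65))
```

```text
dp [-0.0007 -0.0028 -0.0185] rot [-0.0001  0.0021 -0.0012] min rows 0.3 j [ 0.4   0.74 -0.87  1.75  0.67  0.97  2.21]
```

send_rows:
  motion:
    - {"dp": [-0.0007,-0.002,-0.009],"rot": [0,0,0],"grip": 0.035}
    - {"dp": [0,-0.0005,-0.006],"rot": [0,0,0],"grip": 0.035}
    - {"dp": [0,0,-0.003],"rot": [0,0,0],"grip": 0.035}
    - {"dp": [0,0,0],"rot": [0,0,0],"grip": 0.035}

```text
clock: 13.52
tcp_pos: [0.6249, 0.0635, 0.0604]
orientation: [0.31, 3.123, 0.001]
contact_force: [-1.0, 0.5, -2.9]
grip_width: 0.04
```

send_rows:
  motion:
    - {"dp": [0,0,-0.0015],"rot": [0,0,0],"grip": 0.035}
    - {"dp": [0,0,-0.0015],"rot": [0,0,0],"grip": 0.035}

```text
clock: 13.78
tcp_pos: [0.625, 0.0635, 0.0602]
orientation: [0.31, 3.123, -0.002]
contact_force: [-6.0, -2.0, 10.3]
grip_width: 0.0406
```

send_rows:
  motion:
    - {"dp": [-0.0015,0,0],"rot": [0,0,0],"grip": 0.035}
    - {"dp": [0,0,-0.0005],"rot": [0,0,0],"grip": 0.035}

```text
clock: 14.02
tcp_pos: [0.6239, 0.0636, 0.0603]
orientation: [0.31, 3.121, -0.002]
contact_force: [-0.4, 1.1, -2.6]
grip_width: 0.0404
```

send_rows:
  motion:
    - {"dp": [0,0,-0.0015],"rot": [0,0,0],"grip": 0.035}
    - {"dp": [0,0,-0.001],"rot": [0,0,0],"grip": 0.035}

```text
clock: 14.28
tcp_pos: [0.6243, 0.0637, 0.0595]
orientation: [0.311, 3.12, -0.003]
contact_force: [-5.8, -2.4, 12.4]
grip_width: 0.0403
```

send_rows:
  motion:
    - {"dp": [-0.001,0,0],"rot": [0,0,0],"grip": 0.035}
    - {"dp": [0,0,0],"rot": [0,0,0],"grip": 0.08}
    - {"dp": [0,0,0],"rot": [0,0,0],"grip": 0.08}
    - {"dp": [0,0,0],"rot": [0,0,0],"grip": 0.08}
    - {"dp": [0,0,0.01],"rot": [0,0,0],"grip": 0.08}
    - {"dp": [0,0,0.03],"rot": [0,0,0],"grip": 0.08}
    - {"dp": [0,0,0.04],"rot": [0,0,0],"grip": 0.08}
    - {"dp": [-0.02,-0.02,0.04],"rot": [0,0,0],"grip": 0.06}

```text
clock: 15.28
tcp_pos: [0.6027, 0.0454, 0.1819]
orientation: [0.307, 3.123, 0.001]
contact_force: [-0.3, -0.4, 0.6]
grip_width: 0.0637
```

Run:
```python
from h import *
K=np.array([.5729,-.0957,.1047])
go(K+.08*N+[0,0,.02],knobR(0.07))
```

```text
dp [-0.0748 -0.1321  0.0084] rot [ 0.4011 -0.5521 -1.5858] min rows 9.3 j [ 0.51  0.6  -0.97  1.73  0.54  1.1   2.32]
```

send_rows:
  motion:
    - {"dp": [-0.008,-0.011,0.01],"rot": [0.0334,-0.046,-0.132],"grip": 0.045}
    - {"dp": [-0.008,-0.011,0.01],"rot": [0.0334,-0.046,-0.132],"grip": 0.045}
    - {"dp": [-0.008,-0.011,0.01],"rot": [0.0334,-0.046,-0.132],"grip": 0.045}
    - {"dp": [-0.008,-0.011,0],"rot": [0.0334,-0.046,-0.132],"grip": 0.045}
    - {"dp": [-0.008,-0.011,0],"rot": [0.0334,-0.046,-0.132],"grip": 0.045}
    - {"dp": [-0.008,-0.011,0],"rot": [0.0334,-0.046,-0.132],"grip": 0.045}
    - {"dp": [-0.006,-0.011,0],"rot": [0.0334,-0.046,-0.132],"grip": 0.045}
    - {"dp": [-0.006,-0.011,0],"rot": [0.0334,-0.046,-0.132],"grip": 0.045}
    - {"dp": [-0.006,-0.011,0],"rot": [0.0334,-0.046,-0.132],"grip": 0.045}
    - {"dp": [-0.004,-0.011,-0.007],"rot": [0.0334,-0.046,-0.132],"grip": 0.045}
    - {"dp": [-0.003,-0.011,-0.007],"rot": [0.0334,-0.046,-0.132],"grip": 0.045}
    - {"dp": [-0.002,-0.011,-0.007],"rot": [0.0334,-0.046,-0.132],"grip": 0.045}

```text
clock: 16.77
tcp_pos: [0.5297, -0.0817, 0.2092]
orientation: [2.033, 1.672, 0.509]
contact_force: [-0.2, -1.2, 0.3]
grip_width: 0.0451
```

Run:
```python
from h import *
from bench import imaging
K=np.array([.5729,-.0957,.1047])
go(K+.05*N,knobR(0.07))
o=[]
for n,(x0,y0) in(("top",(280,130)),("scene",(230,150))):
    f=imaging.grab_frame(n);pickle.dump(f,open(f"{n}4.pkl","wb"))
    o.append(cv2.resize(f["img"][y0:y0+140,x0:x0+100,::-1],None,fx=4,fy=4,interpolation=cv2.INTER_CUBIC))
cv2.imwrite("pics/k4.png",np.hstack(o))
```

```text
dp [ 0.0151 -0.0083 -0.0636] rot [ 0.0404 -0.0225 -0.06  ] min rows 1.1 j [ 0.49  0.09 -0.55  2.32  0.86  0.25  0.54]
```

View pics/k4.png

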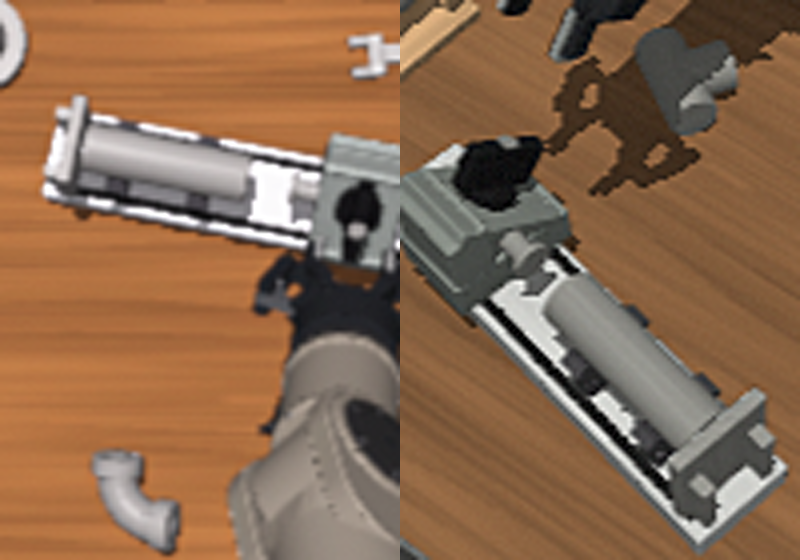

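The pipe lies in both V pads near the plate, the stop is back with a clear gap, and the bar points across the rail (loose). Going to the knob.

send_rows:
  motion:
    - {"dp": [0.008,-0.004,-0.032],"rot": [0.02,-0.011,-0.03],"grip": 0.045}
    - {"dp": [0.0075,-0.004,-0.031],"rot": [0.02,-0.011,-0.03],"grip": 0.045}
    - {"dp": [0,0,0],"rot": [0,0,0],"grip": 0.045}

```text
clock: 17.25
tcp_pos: [0.5408, -0.0892, 0.1735]
orientation: [2.057, 1.628, 0.523]
contact_force: [-0.3, -0.5, 0.1]
grip_width: 0.0452
```

Run:
```python
from h import *
K=np.array([.5729,-.0957,.1047])
go(K,knobR(0.07))
```

```text
dp [ 0.0321 -0.0065 -0.0688] rot [ 0.0279 -0.0088 -0.0273] min rows 1.2 j [ 0.38  0.17 -0.44  2.34  1.36  0.22  0.01]
```

send_rows:
  motion:
    - {"dp": [0.004,-0.001,-0.025],"rot": [0.02,-0.006,-0.02],"grip": 0.045}
    - {"dp": [0.005,-0.001,-0.012],"rot": [0.01,-0.003,-0.01],"grip": 0.045}
    - {"dp": [0.008,-0.0015,-0.013],"rot": [0,0,0],"grip": 0.045}
    - {"dp": [0.005,-0.001,-0.007],"rot": [0,0,0],"grip": 0.045}
    - {"dp": [0,0,0],"rot": [0,0,0],"grip": 0.045}

```text
clock: 17.88
tcp_pos: [0.5655, -0.0948, 0.1266]
orientation: [2.077, 1.599, 0.543]
contact_force: [-1.3, -0.2, 0.3]
grip_width: 0.0448
```

Run:
```python
from h import *
K=np.array([.5729,-.0957,.1047])
go(K,knobR(0.07))
```

```text
dp [ 0.0074 -0.0009 -0.0219] rot [ 0.011   0.0032 -0.0061] min rows 0.4 j [ 0.41  0.32 -0.48  2.33  1.89  0.28 -0.5 ]
```

send_rows:
  motion:
    - {"dp": [0.004,0,-0.012],"rot": [0.01,0.003,-0.006],"grip": 0.045}
    - {"dp": [0.0035,-0.001,-0.01],"rot": [0,0,0],"grip": 0.045}
    - {"dp": [0,0,0],"rot": [0,0,0],"grip": 0.045}
    - {"dp": [0,0,0],"rot": [0,0,0],"grip": 0.01}
    - {"dp": [0,0,0],"rot": [0,0,0],"grip": 0.01}
    - {"dp": [0,0,0],"rot": [0,0,0],"grip": 0.01}
    - {"dp": [0,0,0],"rot": [0,0,0],"grip": 0.01}
  grip_force: 50

```text
clock: 18.75
tcp_pos: [0.5736, -0.0962, 0.1081]
orientation: [2.085, 1.595, 0.546]
contact_force: [4.2, -0.8, -5.6]
grip_width: 0.0126
```

Run:
```python
from h import *
K=np.array([.5729,-.0957,.1047])
go(K+.041*Y,knobR(0.07))
```

```text
dp [ 0.0073  0.0407 -0.0034] rot [ 0.0053  0.0024 -0.002 ] min rows 0.7 j [ 0.44  0.38 -0.52  2.32  1.98  0.32 -0.59]
```

send_rows:
  motion:
    - {"dp": [0.002,0.01,0],"rot": [0,0,0],"grip": 0.01}
    - {"dp": [0.002,0.01,0],"rot": [0,0,0],"grip": 0.01}
    - {"dp": [0.0014,0.007,0],"rot": [0,0,0],"grip": 0.01}
    - {"dp": [0,0,0],"rot": [0,0,0],"grip": 0.01}

```text
clock: 19.25
tcp_pos: [0.5793, -0.0683, 0.1081]
orientation: [2.085, 1.593, 0.544]
contact_force: [2.9, -1.2, -3.6]
grip_width: 0.0128
```

send_rows:
  motion:
    - {"dp": [0.001,0.005,0],"rot": [0,0,0],"grip": 0.01}
    - {"dp": [0.0006,0.003,0],"rot": [0,0,0],"grip": 0.01}

```text
clock: 19.5
tcp_pos: [0.5808, -0.0609, 0.1081]
orientation: [2.085, 1.591, 0.542]
contact_force: [-0.8, -5.4, -0.8]
grip_width: 0.0127
```

send_rows:
  motion:
    - {"dp": [0.0004,0.002,0],"rot": [0,0,0],"grip": 0.01}
    - {"dp": [0.0004,0.002,0],"rot": [0,0,0],"grip": 0.01}

```text
clock: 19.75
tcp_pos: [0.5811, -0.0595, 0.1081]
orientation: [2.086, 1.586, 0.538]
contact_force: [-1.4, -5.2, -1.4]
grip_width: 0.0128
```

send_rows:
  motion:
    - {"dp": [0.0004,0.002,0],"rot": [0,0,0],"grip": 0.01}

```text
clock: 19.88
tcp_pos: [0.5812, -0.0588, 0.1081]
orientation: [2.086, 1.583, 0.536]
contact_force: [-0.3, -5.2, -1.0]
grip_width: 0.013
```

send_rows:
  motion:
    - {"dp": [0.0004,0.002,0],"rot": [0,0,0],"grip": 0.01}

```text
clock: 20.0
tcp_pos: [0.5814, -0.0581, 0.1082]
orientation: [2.087, 1.581, 0.534]
contact_force: [-0.1, -6.0, -1.8]
grip_width: 0.0128
```

send_rows:
  motion:
    - {"dp": [0.0008,0.004,0],"rot": [0,0,0],"grip": 0.01}
    - {"dp": [0.0008,0.004,0],"rot": [0,0,0],"grip": 0.01}

```text
clock: 20.25
tcp_pos: [0.5815, -0.0574, 0.1081]
orientation: [2.089, 1.567, 0.523]
contact_force: [-3.4, -10.1, 3.0]
grip_width: 0.013
```

send_rows:
  motion:
    - {"dp": [0.0012,0.006,0],"rot": [0,0,0],"grip": 0.01}

```text
clock: 20.38
tcp_pos: [0.5816, -0.0573, 0.1081]
orientation: [2.091, 1.555, 0.513]
contact_force: [-6.0, -16.6, 4.6]
grip_width: 0.0125
```

Run:
```python
from h import *
from bench import imaging,get_obs
go([.5815,-.057,.1081],knobR(0.07));print(get_obs()["moment"])
o=[]
for n,(x0,y0) in(("top",(280,130)),("scene",(230,180))):
    f=imaging.grab_frame(n);pickle.dump(f,open(f"{n}5.pkl","wb"))
    o.append(cv2.resize(f["img"][y0:y0+110,x0:x0+100,::-1],None,fx=4,fy=4,interpolation=cv2.INTER_CUBIC))
cv2.imwrite("pics/k5.png",np.hstack(o))
```

```text
dp [-0.0001  0.0003 -0.    ] rot [0.028  0.0022 0.0322] min rows 0.2 j [ 0.31  0.39 -0.52  2.31  1.83  0.42 -0.56]
[-2.27717922  1.0238853  -1.46840924]
```

View pics/k5.png

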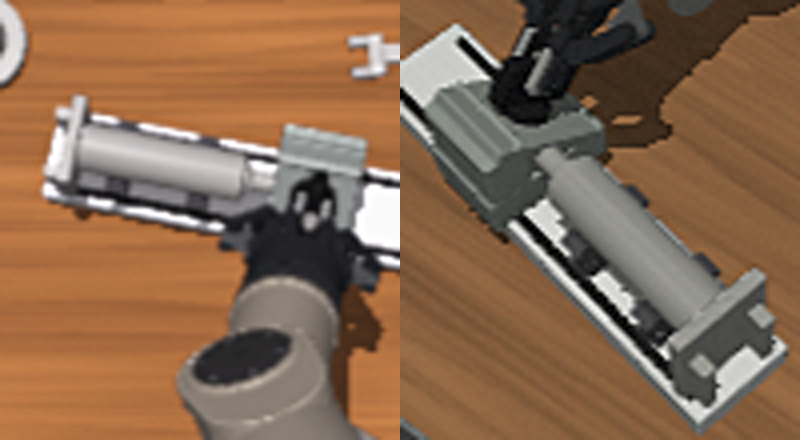

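The stop face bears on the pipe end (scene crop (550,165)) and the pipe is at the plate; 17 N reaction. Tightening with slight push.

send_rows:
  motion:
    - {"dp": [0.0004,0.002,0],"rot": [0.09,-0.018,-0.131],"grip": 0.01}
    - {"dp": [0.0004,0.002,0],"rot": [0.09,-0.018,-0.131],"grip": 0.01}
    - {"dp": [0.0004,0.002,0],"rot": [0.09,-0.018,-0.131],"grip": 0.01}
    - {"dp": [0.0004,0.002,0],"rot": [0.09,-0.018,-0.131],"grip": 0.01}

```text
clock: 20.98
tcp_pos: [0.5802, -0.0597, 0.1077]
orientation: [2.602, 0.818, 0.683]
contact_force: [-2.6, -8.1, -1.2]
grip_width: 0.0124
```

Run:
```python
from h import *
from bench import get_obs
go([.5815,-.057,.1081],knobR(1.4));print(get_obs()["moment"])
```

```text
dp [0.0013 0.0027 0.0004] rot [ 0.3949 -0.1207 -0.5099] min rows 3.5 j [ 0.38  0.4  -0.6   2.28  1.69  0.45 -1.08]
[-0.64342702  0.37564155 -0.24974743]
```

send_rows:
  motion:
    - {"dp": [0.0004,0.002,0],"rot": [0.09,-0.025,-0.12],"grip": 0.01}
    - {"dp": [0.0004,0.002,0],"rot": [0.09,-0.025,-0.12],"grip": 0.01}
    - {"dp": [0,0,0],"rot": [0.09,-0.025,-0.12],"grip": 0.01}
    - {"dp": [0,0,0],"rot": [0.09,-0.025,-0.12],"grip": 0.01}

```text
clock: 21.48
tcp_pos: [0.5783, -0.0607, 0.1065]
orientation: [2.888, -0.012, 0.856]
contact_force: [1.7, -2.6, -6.2]
grip_width: 0.0124
```

Run:
```python
from h import *
from bench import get_obs
go([.5815,-.057,.1081],knobR(1.4));print(get_obs()["moment"],get_obs()["moment"]@N)
```

```text
dp [0.0032 0.0037 0.0016] rot [ 0.0229 -0.026  -0.0103] min rows 0.2 j [ 0.5   0.42 -0.7   2.29  1.75  0.44 -1.72]
[-0.11012776  0.5960062   0.12418066] 0.23093190026265853
```

send_rows:
  motion:
    - {"dp": [0,0,0],"rot": [0.05,-0.02,-0.06],"grip": 0.01}
    - {"dp": [0,0,0],"rot": [0.05,-0.02,-0.06],"grip": 0.01}

```text
clock: 21.72
tcp_pos: [0.578, -0.0605, 0.1064]
orientation: [2.925, -0.234, 0.918]
contact_force: [2.0, -2.7, -4.4]
grip_width: 0.0128
```

Run:
```python
from h import *
from bench import get_obs
go([.5815,-.057,.1081],knobR(1.4));print(get_obs()["moment"],get_obs()["moment"]@N)
```

```text
dp [0.0035 0.0035 0.0017] rot [-0.0781  0.0143  0.1071] min rows 0.7 j [ 0.55  0.43 -0.74  2.3   1.84  0.45 -1.94]
[-1.90896804  1.00236418  1.53663909] 2.4454144865650385
```

send_rows:
  motion:
    - {"dp": [0,0,0],"rot": [-0.04,0.008,0.055],"grip": 0.01}
    - {"dp": [0,0,0],"rot": [0,0,0],"grip": 0.05}
    - {"dp": [0,0,0],"rot": [0,0,0],"grip": 0.05}
    - {"dp": [0,0,0],"rot": [0,0,0],"grip": 0.05}
    - {"dp": [-0.0084,0.0017,0.0123],"rot": [0,0,0],"grip": 0.05}
    - {"dp": [-0.0168,0.0034,0.0246],"rot": [0,0,0],"grip": 0.05}
    - {"dp": [-0.022,0.0045,0.033],"rot": [0,0,0],"grip": 0.05}
    - {"dp": [-0.022,0.0045,0.033],"rot": [0,0,0],"grip": 0.05}
    - {"dp": [-0.02,0,0.04],"rot": [0,0,0],"grip": 0.05}

```text
clock: 22.85
tcp_pos: [0.5028, -0.0482, 0.2199]
orientation: [2.912, -0.133, 0.893]
contact_force: [-0.6, -1.0, -0.6]
grip_width: 0.0502
```

Run:
```python
from h import *
from bench import imaging,get_obs
print(get_obs()["tcp_pos"],get_obs()["contact_force"])
o=[]
for n,(x0,y0,w,h) in(("top",(280,130,130,75)),("scene",(230,180,100,110))):
    f=imaging.grab_frame(n);pickle.dump(f,open(f"{n}6.pkl","wb"));cv2.imwrite(f"pics/{n}6.png",f["img"][:,:,::-1])
    o.append(cv2.resize(f["img"][y0:y0+h,x0:x0+w,::-1],None,fx=5 if n=="scene" else 3,fy=5 if n=="scene" else 3,interpolation=cv2.INTER_CUBIC))
c=np.zeros((550,800,3),np.uint8);c[:,:500]=o[1];c[:225,500:800]=o[0][:,:300]
cv2.imwrite("pics/k6.png",c)
```

```text
[ 0.50276246 -0.04824042  0.21988292] [-0.55764626 -0.96794422 -0.61963978]
```

View pics/k6.png

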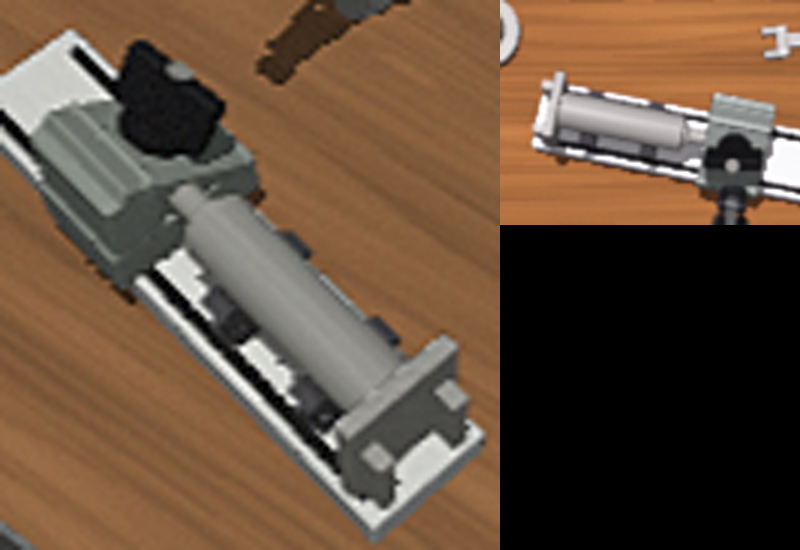

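View pics/scene6.png

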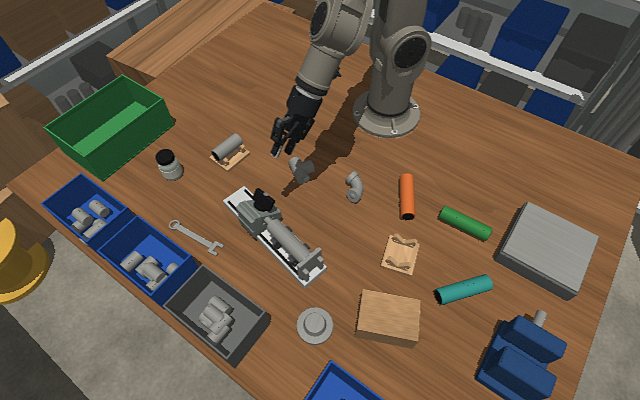

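The pipe sits between plate and stop, the bar lies along the rail (tight), and bystanders look unmoved. One last numeric check: did the carriage move between pressed (frame 5) and now, and did the bystanders move?

Run:
```python
from h import *
g=lambda n:cv2.cvtColor(load(n)["img"],cv2.COLOR_RGB2GRAY).astype(np.float32)
def sh(a,b,box):
    x0,y0,x1,y1=box;A,B=a[y0:y1,x0:x1],b[y0:y1,x0:x1]
    (d,r)=cv2.phaseCorrelate(A,B,cv2.createHanningWindow(A.shape[::-1],5));return np.round(d,2),round(r,2)
s5,s6,s0=g("scene5"),g("scene6"),g("scene0")
print("carriage",sh(s5,s6,(233,203,263,238)),"pipe",sh(s5,s6,(270,215,312,265)))
for n,b in dict(short=(205,128,255,172),elbow=(340,165,370,210),flange=(290,300,340,350),spanner=(160,212,230,262),paste=(150,142,190,186),carton=(350,285,428,350)).items(): print(n,sh(s0,s6,b))
d=tri(load("top6"),((732-500+.5)/3-.5+280,(165.5)/3-.5+130),load("scene6"),(179.5/5-.5+230,70.5/5-.5+180))
print(((Rz.T@(d[0]-KEND))*1e3).round(1),d[1])
```

```text
carriage (array([ 0.11, -0.02]), 1.04) pipe (array([0.48, 0.01]), 1.0)
short (array([0.03, 0.51]), 1.03)
elbow (array([-0.09,  0.54]), 0.99)
flange (array([-0.02, -0.04]), 1.0)
spanner (array([0.07, 0.04]), 0.97)
paste (array([0.02, 0.58]), 1.0)
carton (array([0.02, 0.04]), 0.97)
[  0.5 -31.8  -1. ] 0.002693060540569134
```

```bash
python3 -c "
from bench import hand_in;print(hand_in())"
```

```text
the job is handed in; nothing more can be done
None
```

The long pipe is clamped in the rig and the job is handed in, at about 23 s on the robot's clock. I loosened the knob, drew the stop back about 71 mm and laid the pipe in the two V pads. I then slid the stop up until the pipe pushed back with about 17 N, turned the knob tight to its end stop, and let go.

**Stop and pipe:** In the last pictures the pipe sits between the end plate and the stop, with no shift of the stop carriage since it was pressed up. The knob now stands 31.8 mm back from where it started. I expected about 30 mm, so the two agree within the measuring error.

**Knob:** At the end of the turn it resisted with about 2.4 N m, so it was against its end stop. The bar now lies along the rail.

**Bystanders:** The short pipe, elbow, flange, spanner, jar and carton show no real movement. Shifts of about half a pixel on the short pipe, elbow and jar look like an artefact of the method. The tee was in the arm's shadow, so I checked it only by eye; nothing touched it as far as I know.

**Disagreements:**
- The two cameras differed by up to about 6 mm on where the end plate is. I laid the pipe short of it and let the stop push it home.
- The gripper tip drifted about 3.5 mm while tightening. The carriage check showed this was the gripper tilting, not the stop moving.

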